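# Set the kiln controller to the glaze on the job tile and start it

## Robot

A 6-joint arm with a two-finger parallel gripper is mounted at the origin on the work surface; the furniture and walls round the work are solid. World frame = base frame: x ahead of the robot, y to its left, z up, the work surface at z = 0. Lengths are in m, angles in rad, forces in N, time in s.
With the tool pointing down it reaches from about 0.425 to 0.95 m from the base axis. Payload 3.5 kg.
Tool frame: the origin (TCP) lies midway between the tips of the shut fingers; the grasp point (between the pads) lies ctrl.hold_point_z behind it (ctrl.hold_point_z is the distance from the TCP to the grasp point, in m); z points along the fingers, x is the direction in which the jaws open and shut, and the axes are right-handed (so a half turn about z gives the same grasp; the last joint's range is limited). The gripper opens to 85 mm and grips with 20 to 120 N. Pads are 22 mm wide; open, the fingers measure 114 mm over their backs; the gripper's body (76 mm by 85 mm) begins 54 mm behind the grasp point. The pads swing forward as they close: fully open they stand 13 mm farther back than shut.
Start: joints at [-1.355, 0.286, 1.577, -0, 1.279, -0.15], TCP at [0.241, -0.63, 0.231] pointing down, gripper open.
Joint ranges: [-2.77, 2.77], [-0.9, 2.22], [0.21, 2.48], [-1.53, 4.67], [0.24, 2.81], [-2.84, 2.84]. Speed limits (rad/s): [2.79, 2.79, 3.14, 3.14, 3.14, 3.14].

## Interface

Orientations are given as a unit quaternion [x, y, z, w].
In Python, from plant import ctrl gives the robot as it stands.
- The arm moves only by the tool step_arm, never from a script. Its arguments are lists of equal length, an entry for each row: "gripper": the gripper's target within -1 to 1 (shut at 1, half-way at 0, fully open at -1); "linear": the shift along the tool's x, y, z in m, a list of three; "delta_rot": the turn, a rotation vector about the tool's x, y, z in degrees, a list of three. A call has 1 to 20 rows; each row is the pose to reach, as a shift and turn from the pose commanded when the call began, along the tool's axes at that moment; what a row does not reach only later rows make up. A row lasts 1/8 s, in which the tool goes at most 62.5 mm and 10.7 degrees, less where a joint would pass 70% of its speed; a pose out of reach is approached as far as the arm can. A call with a gripper value outside its range is refused whole. The fingers move at their own pace and stop on an object; "grip_force" is the grip in N (left out, the last holds). Time passes only in rows, so rows that repeat a pose let the fingers close. It gives the time, the measured TCP pose, the force and the opening at its end, in the units of the state.
- ctrl.get_state(): the state, without advancing time (a new reading comes with each control period).
- ctrl.read_camera(name): name is "scene" or "top"; returns a dict with "frame" (400x640x3 uint8, red, green, blue), "fx", "fy", "cx", "cy" (pixels), "view" (4x4, takes a point from world to camera coordinates). Camera axes: x right, y down, z forward; pixel columns grow to the right and rows downward; lengths in m; the calibration is good to about 2 mm. A picture is of the moment at which its call begins. There is no depth.
- ctrl.sign_off(): hands the job in, once; it reports no verdict.
The state is a dict: "time": time; "qpos": joint angles; "dq": joint speeds; "joint_efforts": joint torques, N m; "eef_pos": TCP position; "tcp_rot": TCP orientation; "contact_force": force on the tool from outside, world axes, zero at the start; "wrist_torque": the same for the moment, N m; "opening": opening from 0.0 (shut) to 1.0 (fully open).
Only numpy, scipy, OpenCV 4.12 (cv2) and the standard library are available. Lean on these libraries where they do the work, as an engineer would, in place of code of your own. Each camera call takes 0.05 s, during which the arm holds its last target. There are 200 camera calls.

## Task

Set up the test firing on the kiln controller: with a fingertip, push the red tab of the dial round, without gripping it, until it points squarely at the small glazed disc that has the same colour as the tile lying in the wooden frame, and leave it there. Only then press the green start button fully down, let it come back up, and withdraw. Leave the tiles, jar and cup where they are.

Things in the scene. Friction and masses are not known exactly. Their poses are not given: they have to be found in the camera images.
- controller: Kiln controller, fixed: grey box with a flat white panel on top, 170 (x) x 260 (y) x 60 mm high. Origin at the centre of its underside; -x is its front, y runs to the robot's left. On the panel: black dial (axis at x +30, y +25 mm), green start button (x +35, y -98 mm), coloured discs in an arc on the front side of the dial, a flush blank display and a small pilot lamp.
- dial_axis (a point): Point on the dial's vertical axis, at panel height. The dial is a black disc 84 mm across, its top 12 mm above the panel. It carries one upright radial tab (red cheeks, white middle), 12 mm thick, spanning 35 to 70 mm from the axis, 4 to 38 mm above the panel (the white middle stands 4 mm higher and 3 mm farther out).
- dial (a joint): Angle, rad: at 0 the tab points along the controller's -x; it grows counter-clockwise from above (the tab moves to the robot's right). Marked positions: -1.047, -0.349 (OFF, black ring; it starts within 0.1 of it), +0.349, +1.047; end stops at -1.10 and 1.10. It turns stiffly (about 3 N at the tab), has no clicks or spring, and stays where it is left.
- tab (a point): Middle of the tab: 52.5 mm from the dial axis, 22 mm above the panel.
- pointer (a point): Point on the tab's centre line 92 mm from the dial axis, at panel height (nothing solid there): it lies over the centre of a disc when the tab points exactly at that disc.
- tab_left: Red cheek on the tab's left side as seen from the robot (at joint 0, its +y side), 35 x 4 x 34 mm; push on it to turn the tab to the right. Origin on the dial axis at panel height, x axis from the tab towards the dial axis.
- tab_right: Red cheek on the tab's right side as seen from the robot (at joint 0, its -y side), like tab_left; push on it to turn the tab to the left.
- disc_blue: Dark blue glazed disc, 24 mm across, 2.5 mm thick, fixed on the panel 92 mm from the dial axis at one of the marked positions. Origin at the centre of its underside. Which disc is at which position varies.
- disc_amber: Amber (brown-yellow) glazed disc, like disc_blue.
- disc_green: Pale grey-green glazed disc, like disc_blue.
- start (a joint): Travel of the start button, m: 0 up, 0.006 fully down; sprung, 5 N fully down, comes back up by itself.
- start_top (a point): Centre of the top of the green start button, 28 mm across, 22 mm above the panel when up (it moves straight down when pressed); its black collar is 44 mm across, 12 mm high.
- tray: Low wooden frame lying on the table, fixed, 110 x 90 x 10 mm outside, 94 x 74 mm inside, grey felt within. Origin at its centre, on the table. The tile in it says which program is wanted.
- tile_blue: Glaze test tile 66 x 36 x 7 mm with a dark blue face, lying flat, loose. Origin at the centre of its underside. One of the three tiles lies in the frame, two beside it; which is which varies.
- tile_amber: Glaze test tile with an amber (brown-yellow) face, like tile_blue.
- tile_green: Glaze test tile with a pale grey-green face, like tile_blue.
- jar: Underglaze jar with a yellow cap, 48 mm across, 68 mm high, standing left of the controller; origin at the centre of its underside. Bystander.
- cup: Small speckled grey cup, 62 mm across, 60 mm high, left of the controller; origin at the centre of its underside. Bystander.
Mind the look-alikes: they are no part of the job. Of the things like the tray, leave any that is orange; of the rest the smaller one is meant.

How it is judged:
On the way, in this order (a step that is already met when the one before it is completed fails the run):
1. the dial stands at the disc that has the colour of the tile in the frame (((horizontal distance between tile_blue and tray below 0.035 m and horizontal distance between pointer and disc_blue below 0.012 m) or (horizontal distance between tile_amber and tray below 0.035 m and horizontal distance between pointer and disc_amber below 0.012 m) or (horizontal distance between tile_green and tray below 0.035 m and horizontal distance between pointer and disc_green below 0.012 m))), for 0.3 s.
2. with the dial there, the start button is pressed down (((horizontal distance between tile_blue and tray below 0.035 m and horizontal distance between pointer and disc_blue below 0.012 m) or (horizontal distance between tile_amber and tray below 0.035 m and horizontal distance between pointer and disc_amber below 0.012 m) or (horizontal distance between tile_green and tray below 0.035 m and horizontal distance between pointer and disc_green below 0.012 m)) and value of joint start above 0.0045 m), for 0.05 s.
At the end, for the whole second after the job is handed in: The dial's tab points at the matching disc (pointer point within 12 mm of the disc's centre, about 7 degrees), after which the start button was pressed to at least 4.5 of its 6 mm and has come back up (within 1 mm) (((horizontal distance between tile_blue and tray below 0.035 m and horizontal distance between pointer and disc_blue below 0.012 m) or (horizontal distance between tile_amber and tray below 0.035 m and horizontal distance between pointer and disc_amber below 0.012 m) or (horizontal distance between tile_green and tray below 0.035 m and horizontal distance between pointer and disc_green below 0.012 m)) and value of joint start below 0.001 m and velocity of joint dial between -0.05 and 0.05 rad/s); the robot touches nothing.
It fails at once if the start button was pressed while the dial was not at the matching disc (value of joint start above 0.003 m and not ((horizontal distance between tile_blue and tray below 0.035 m and horizontal distance between pointer and disc_blue below 0.012 m) or (horizontal distance between tile_amber and tray below 0.035 m and horizontal distance between pointer and disc_amber below 0.012 m) or (horizontal distance between tile_green and tray below 0.035 m and horizontal distance between pointer and disc_green below 0.012 m))).
It fails at once if the tab was gripped: pressed by the fingers on both sides at once (contact force between the fingers and tab_left above 1 N and contact force between the fingers and tab_right above 1 N).
It fails at once if a tile, the jar or the cup was moved more than 10 mm or lifted (distance of any of tile_blue, tile_amber, tile_green, jar, cup from where it was at the start of the episode above 0.01 m).
It also fails if it takes over 48 s, if anything falls off the work surface, if the arm or the gripper's body presses on something with over 40 N, if the wrist force passes 120 N, or if a joint passes its speed limit or range.

## Working session

There is one attempt and no reset: what is moved stays moved. The work goes in short steps, Python scripts to look and compute and a tool call to move; the robot and the scene stay as the last step left them, time stands still between calls to the robot, and variables do not carry over. Pictures are saved under pics/ and viewed, on a budget of 10 in all, crops included, one or two more only if the job needs it, and the job is handed in when it is done.

Besides the shell and the picture viewer there is one more tool, called after "Call:" by a JSON object that holds its "fn" and its "kwargs", one argument or row to a line. step_arm: Moves the arm, as the interface text tells. Its arguments: {"type":"object","properties":{"gripper":{"type":"array"},"linear":{"type":"array"},"delta_rot":{"type":"array"},"grip_force":{"type":"number"}},"required":["gripper","linear","delta_rot"]}

```bash
mkdir -p pics
python3 - <<'E'
from plant import ctrl
import cv2,numpy as np
s=ctrl.get_state();print(s['time'],s['eef_pos'],s['tcp_rot'],s['opening'],ctrl.hold_point_z)
for n in ("scene","top"):
    c=ctrl.read_camera(n);cv2.imwrite(f"pics/{n}0.png",c["frame"][:,:,::-1]);print(n,c['fx'],c['fy'],c['cx'],c['cy'],np.round(c['view'],4).tolist())
E
```

```text
0.0 [ 0.24131836 -0.62969053  0.22993792] [ 8.23927779e-01 -5.66693615e-01 -8.62273967e-04 -7.86147465e-04] 1.0008486705402926 0.0187
scene 427.85466833125236 427.85466833125236 321.7270811573457 200.435548428483 [[-0.4361, -0.8997, -0.0174, 0.1069], [-0.6354, 0.3216, -0.702, 0.3275], [0.6372, -0.2951, -0.712, 1.1747], [0.0, 0.0, 0.0, 1.0]]
top 428.92673028162636 428.92673028162636 319.85337272319674 199.3378843859785 [[0.007, -0.9998, 0.0198, -0.0893], [-0.9897, -0.0097, -0.1427, 0.4046], [0.1428, -0.0186, -0.9896, 1.1952], [0.0, 0.0, 0.0, 1.0]]
```

View pics/top0.png

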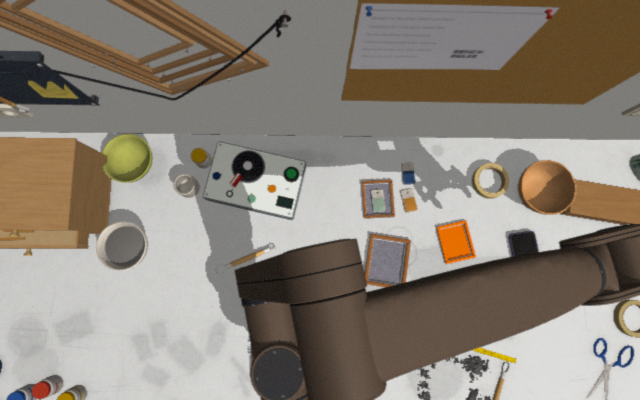

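View pics/scene0.png

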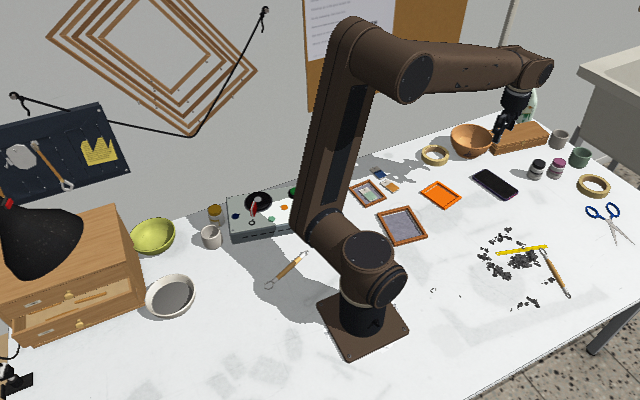

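The top view shows the small frame at (378,198) holding a pale tile, with blue at (408,178) and amber at (408,200) beside it. On the controller, the dial is at (248,166), the red tab at (236,181) and the button at (291,174). I'll zoom in on the colours and measure.

```bash
cat > h.py <<'E'
from plant import ctrl
import cv2,numpy as np
def ray(c,u,v,z):
    V=np.array(c['view']);R,t=V[:3,:3],V[:3,3];o=-R.T@t
    d=R.T@np.array([(u-c['cx'])/c['fx'],(v-c['cy'])/c['fy'],1]);return o+d*(z-o[2])/d[2]
def proj(c,p):
    V=np.array(c['view']);q=V[:3,:3]@p+V[:3,3];return c['fx']*q[0]/q[2]+c['cx'],c['fy']*q[1]/q[2]+c['cy']
def blob(c,lo,hi,box,amin=8):
    x0,y0,x1,y1=box
    h=cv2.cvtColor(c['frame'],cv2.COLOR_RGB2HSV)[y0:y1,x0:x1]
    n,l,s,ce=cv2.connectedComponentsWithStats(cv2.inRange(h,lo,hi))
    return [(ce[i][0]+x0,ce[i][1]+y0,s[i,4]) for i in range(1,n) if s[i,4]>=amin]
E
python3 - <<'E'
from h import *
c=ctrl.read_camera("top");f=c['frame']
cv2.imwrite("pics/z.png",cv2.resize(f[130:230,190:430],None,fx=3.3,fy=3.3,interpolation=cv2.INTER_CUBIC)[:,:,::-1])
h=cv2.cvtColor(f,cv2.COLOR_RGB2HSV)
for n,(u,v) in dict(tile=(377,200),tb=(408,180),ta=(408,203),db=(216,175),dg=(251,198),da=(271,188),btn=(291,174),red=(236,181)).items(): print(n,f[v,u],h[v,u])
B=(200,135,312,222)
for n,lo,hi,z in (("blue",(100,120,20),(125,255,255),.0625),("amber",(8,120,100),(20,255,255),.0625),("green",(40,25,60),(90,110,200),.0625),("button",(50,140,30),(90,255,255),.082),("red",(0,150,80),(6,255,255),.098),("red2",(174,150,80),(180,255,255),.098)):
    for u,v,a in blob(c,lo,hi,B): print(n,round(u,1),round(v,1),a,ray(c,u,v,z).round(4))
# panel outline
for k,uv in dict(TL=(219,142),TR=(306,159),BR=(292,217),BL=(205,197),dial=(248,165)).items(): print(k,ray(c,*uv,.072 if k=='dial' else .06).round(3))
E
```

```text
tile [138 153 135] [ 55  30 153]
tb [42 65 97] [107 145  97]
ta [172 118  50] [ 17 181 172]
db [17 28 61] [113 184  61]
dg [104 150 121] [ 71  78 150]
da [190 109   0] [ 17 255 190]
btn [ 23 100  47] [ 69 196 100]
red [103  12   9] [  1 233 103]
blue 216.2 175.4 32 [0.4653 0.2043 0.0625]
amber 271.6 188.1 46 [0.4309 0.0491 0.0625]
green 251.2 198.4 55 [0.4013 0.105  0.0625]
button 291.0 173.1 98 [ 0.4701 -0.0049  0.082 ]
red 236.6 180.7 33 [0.4443 0.1408 0.098 ]
TL [0.562 0.201 0.06 ]
TR [ 0.516 -0.045  0.06 ]
BR [ 0.351 -0.009  0.06 ]
BL [0.404 0.233 0.06 ]
dial [0.494 0.115 0.072]
```

View pics/z.png

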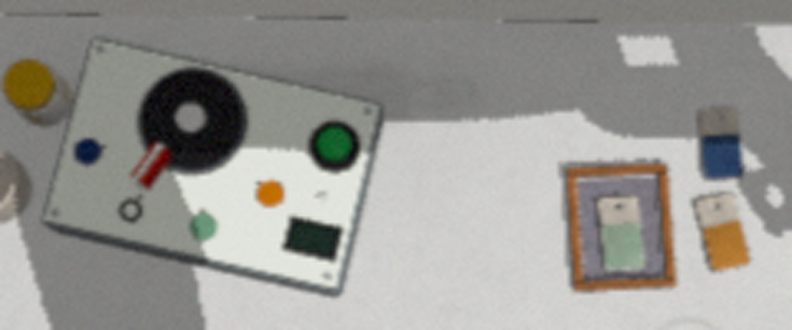

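Run:
```python
from h import *
P=np.array([[-16,104.7],[-16,-54.7],[-56.5,-6.5],[35,-98]])/1000
Q=np.array([[.4653,.2043],[.4309,.0491],[.4013,.105],[.4701,-.0049]])
pm,qm=P.mean(0),Q.mean(0);U,S,Vt=np.linalg.svd((P-pm).T@(Q-qm));R=Vt.T@np.diag([1,np.linalg.det(Vt.T@U.T)])@U.T
T=lambda p:R@(np.array(p)-pm)+qm
yaw=np.degrees(np.arctan2(R[1,0],R[0,0]));A=T([.03,.025])
print("yaw",yaw,"axis",A,"btn",T([.035,-.098]),"res mm",((np.array([T(p) for p in P])-Q)*1000).round(1).tolist())
d=np.array([.4443,.1408])-A;print("tab dir deg",np.degrees(np.arctan2(d[1],d[0]))%360,"r",np.hypot(*d),"targets",180+yaw+20)
s=ctrl.get_state();from scipy.spatial.transform import Rotation as Ro
M=Ro.from_quat(s['tcp_rot']).as_matrix();p=np.array(s['eef_pos']);print(M.round(3))
```

```text
yaw -12.767265427177932 axis [0.49273838 0.11645953] btn [ 0.47043282 -0.00460435] res mm [[0.2, 0.1], [-0.6, -0.2], [0.1, -0.1], [0.3, 0.3]]
tab dir deg 153.32029430933477 r 0.054210100050752344 targets 187.23273457282207
[[ 0.358 -0.934 -0.   ]
 [-0.934 -0.358  0.002]
 [-0.002 -0.    -1.   ]]
```

Call:
{"fn": "step_arm", "kwargs": {
  "gripper": [1, 1, 1, 1, 1, 1, 1, 1, 1, 1, 1, 1, 1, 1, 1, 1, 1, 1],
  "linear": [
    [-0.309, -0.396, 0],
    [-0.309, -0.396, 0],
    [-0.309, -0.396, 0],
    [-0.309, -0.396, 0],
    [-0.309, -0.396, 0],
    [-0.309, -0.396, 0],
    [-0.309, -0.396, 0],
    [-0.309, -0.396, 0],
    [-0.309, -0.396, 0],
    [-0.666, -0.491, 0.032],
    [-0.666, -0.491, 0.032],
    [-0.666, -0.491, 0.032],
    [-0.666, -0.491, 0.032],
    [-0.666, -0.491, 0.032],
    [-0.666, -0.491, 0.032],
    [-0.666, -0.491, 0.032],
    [-0.666, -0.491, 0.032],
    [-0.666, -0.491, 0.032]
  ],
  "delta_rot": [
    [0, 0, -10],
    [0, 0, -20],
    [0, 0, -30],
    [0, 0, -42.3],
    [0, 0, -42.3],
    [0, 0, -42.3],
    [0, 0, -42.3],
    [0, 0, -42.3],
    [0, 0, -42.3],
    [0, 0, -42.3],
    [0, 0, -42.3],
    [0, 0, -42.3],
    [0, 0, -42.3],
    [0, 0, -42.3],
    [0, 0, -42.3],
    [0, 0, -42.3],
    [0, 0, -42.3],
    [0, 0, -42.3]
  ]
}}

```text
time: 2.4
eef_pos: [0.4623, 0.1657, 0.1994]
tcp_rot: [0.973, -0.232, 0.0, 0.0]
contact_force: [-0.5, -0.4, -0.1]
opening: -0.002
```

Call:
{"fn": "step_arm", "kwargs": {
  "gripper": [1, 1, 1, 1],
  "linear": [
    [0, -0.002, 0.05],
    [0, -0.002, 0.09],
    [0, -0.002, 0.117],
    [0, -0.002, 0.117]
  ],
  "delta_rot": [
    [0, 0, 0],
    [0, 0, 0],
    [0, 0, 0],
    [0, 0, 0]
  ]
}}

```text
time: 2.9
eef_pos: [0.4612, 0.1673, 0.0802]
tcp_rot: [0.973, -0.232, -0.003, 0.001]
contact_force: [-0.3, 0.8, 0.7]
opening: 0.0
```

Run:
```python
from h import *
for n,b in (("scene",(170,130,330,250)),("top",(170,110,330,230))):
    f=ctrl.read_camera(n)["frame"][b[1]:b[3],b[0]:b[2]]
    cv2.imwrite(f"pics/d_{n}.png",cv2.resize(f,(480,360),interpolation=cv2.INTER_CUBIC)[:,:,::-1])
a=np.hstack([cv2.imread(f"pics/d_{n}.png")[:,40:440] for n in("scene","top")]);cv2.imwrite("pics/d.png",a)
s=ctrl.get_state();print(s['eef_pos'],s['contact_force'])
```

```text
[0.46365052 0.16819328 0.08326851] [0.38576046 0.48840698 0.68910854]
```

View pics/d.png

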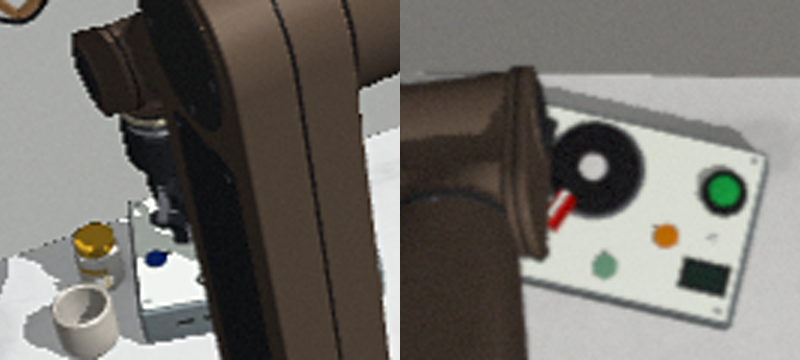

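Run:
```python
import numpy as np
A=np.array([.4927,.1165]);e=lambda d:np.array([np.cos(np.radians(d)),np.sin(np.radians(d))])
c=np.array([.4628,.1678]);x=e(-26.8);y=e(-116.8)
for f in (153.3,157,161,165,169,173,177,181,184,186):
    p=A+.052*e(f)+.017*e(f-90)-c;print(f,(p@x).round(4),(p@y).round(4),round(153.3-f,1))
```

```text
153.3 -0.0022 0.0154 0.0
157 -0.0032 0.0188 -3.7
161 -0.004 0.0225 -7.7
165 -0.0046 0.0263 -11.7
169 -0.0048 0.0301 -15.7
173 -0.0049 0.0339 -19.7
177 -0.0046 0.0377 -23.7
181 -0.0041 0.0415 -27.7
184 -0.0036 0.0443 -30.7
186 -0.0031 0.0462 -32.7
```

Call:
{"fn": "step_arm", "kwargs": {
  "gripper": [1, 1, 1, 1, 1, 1, 1, 1, 1, 1, 1, 1, 1, 1],
  "linear": [
    [-0.001, 0.008, 0],
    [-0.002, 0.015, 0],
    [-0.003, 0.019, 0],
    [-0.004, 0.0225, 0],
    [-0.0045, 0.0245, 0],
    [-0.0045, 0.026, 0],
    [-0.005, 0.03, 0],
    [-0.005, 0.034, 0],
    [-0.0045, 0.0375, 0],
    [-0.004, 0.0415, 0],
    [-0.0035, 0.044, 0],
    [-0.0035, 0.045, 0],
    [-0.0035, 0.045, 0],
    [-0.0035, 0.045, 0]
  ],
  "delta_rot": [
    [0, 0, 0],
    [0, 0, 0],
    [0, 0, -3.7],
    [0, 0, -7.7],
    [0, 0, -9.7],
    [0, 0, -11.7],
    [0, 0, -15.7],
    [0, 0, -19.7],
    [0, 0, -23.7],
    [0, 0, -27.7],
    [0, 0, -30.7],
    [0, 0, -31.5],
    [0, 0, -31.5],
    [0, 0, -31.5]
  ]
}}

```text
time: 4.75
eef_pos: [0.4395, 0.1305, 0.0826]
tcp_rot: [0.999, 0.041, 0.0, -0.0]
contact_force: [-1.4, 1.7, 1.4]
opening: -0.0
```

```bash
cat > m.py <<'E'
from h import *
import sys
c=ctrl.read_camera("top");s=ctrl.get_state();print(s['eef_pos'],s['contact_force'],s['time'])
A=np.array([.4927,.1165])
h=cv2.cvtColor(c['frame'],cv2.COLOR_RGB2HSV)
for u,v,a in blob(c,(0,150,60),(6,255,255),(200,135,312,222),4):
    p=ray(c,u,v,.098)[:2];d=p-A;print("red",u.round(1),v.round(1),a,p.round(4),"phi",np.degrees(np.arctan2(d[1],d[0]))%360,np.hypot(*d))
f=c['frame'][125:225,190:323];cv2.imwrite(f"pics/{sys.argv[1]}.png",cv2.resize(f,(665,500),interpolation=cv2.INTER_CUBIC)[:,:,::-1])
E
python3 m.py p1
```

```text
[0.43944845 0.13052851 0.08254713] [0.05853298 2.32453634 1.71617652] 4.8
```

View pics/p1.png

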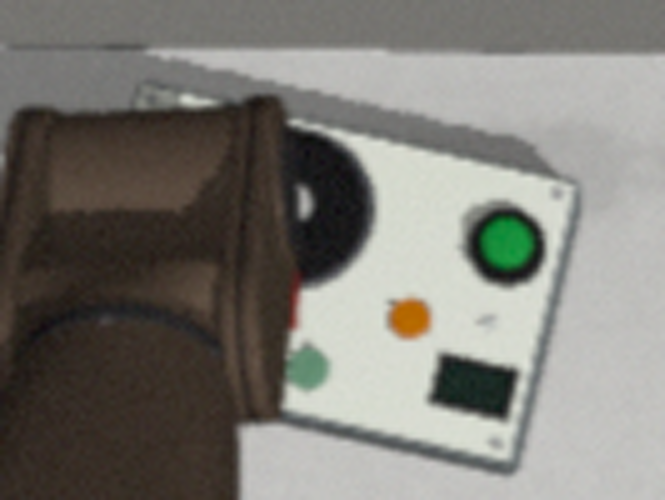

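Call:
{"fn": "step_arm", "kwargs": {
  "gripper": [1, 1, 1, 1, 1, 1, 1, 1, 1, 1],
  "linear": [
    [0, -0.015, 0],
    [0, -0.02, -0.01],
    [0, -0.02, -0.06],
    [0, -0.02, -0.1],
    [0.005, 0.03, -0.1],
    [0.01, 0.07, -0.1],
    [0.02, 0.137, -0.1],
    [0.02, 0.137, -0.1],
    [0.02, 0.137, -0.1],
    [0.02, 0.137, -0.1]
  ],
  "delta_rot": [
    [0, 0, 0],
    [0, 0, 0],
    [0, 0, 0],
    [0, 0, 0],
    [0, 0, 0],
    [0, 0, 0],
    [0, 0, 0],
    [0, 0, 0],
    [0, 0, 0],
    [0, 0, 0]
  ]
}}

```text
time: 6.05
eef_pos: [0.4702, -0.0031, 0.1822]
tcp_rot: [0.999, 0.042, -0.0, -0.0]
contact_force: [-0.0, 1.3, 0.8]
opening: 0.003
```

```bash
python3 m.py p2
```

```text
[ 0.47024156 -0.00305314  0.18222545] [ 0.11218844  0.82079276 -0.49585748] 6.1
```

View pics/p2.png

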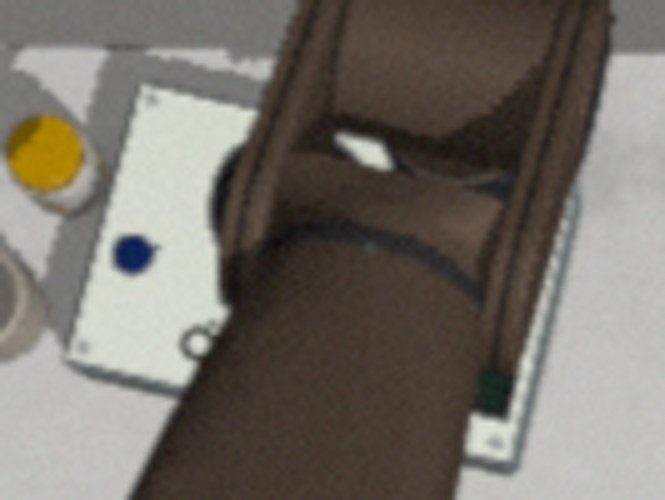

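The arm hides the dial here, so I'll move further right for a clear look.

Call:
{"fn": "step_arm", "kwargs": {
  "gripper": [1, 1, 1, 1, 1, 1],
  "linear": [
    [0.01, 0.06, 0],
    [0.01, 0.12, 0],
    [0.01, 0.18, 0],
    [0.01, 0.2, 0],
    [0.01, 0.2, 0],
    [0.01, 0.2, 0]
  ],
  "delta_rot": [
    [0, 0, 0],
    [0, 0, 0],
    [0, 0, 0],
    [0, 0, 0],
    [0, 0, 0],
    [0, 0, 0]
  ]
}}

```text
time: 6.85
eef_pos: [0.497, -0.201, 0.182]
tcp_rot: [0.999, 0.042, -0.0, -0.001]
contact_force: [0.2, 0.3, 0.3]
opening: -0.001
```

```bash
python3 m.py p3
```

```text
[ 0.49707757 -0.20092075  0.18209024] [ 0.3830101   0.04208044 -0.18297442] 6.9
red 247.7 181.7 29 [0.4417 0.1106] phi 186.55822893492038 0.05134353558653208
```

View pics/p3.png

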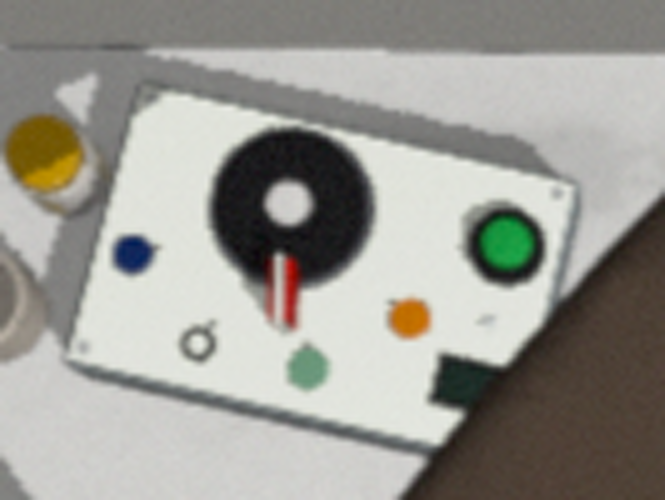

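Run:
```python
from h import *
c=ctrl.read_camera("top");f=c['frame']
A=np.array([.4927,.1165])
r=f[:,:,0].astype(int)-f[:,:,1]
for v in range(174,194): print(v,[tuple(f[v,u].tolist()) for u in range(242,252)])
```

```text
174 [(5, 0, 7), (17, 21, 18), (21, 17, 23), (34, 30, 32), (31, 29, 33), (31, 29, 30), (27, 29, 27), (30, 30, 32), (26, 28, 25), (21, 25, 25)]
175 [(16, 18, 20), (25, 23, 21), (42, 38, 37), (93, 93, 91), (79, 78, 76), (44, 36, 36), (34, 26, 28), (29, 27, 28), (28, 24, 26), (30, 26, 28)]
176 [(17, 17, 14), (36, 21, 17), (88, 72, 68), (170, 169, 162), (149, 144, 139), (106, 61, 57), (80, 25, 26), (44, 29, 27), (26, 22, 26), (25, 25, 26)]
177 [(19, 9, 19), (59, 21, 21), (109, 68, 66), (186, 176, 170), (166, 146, 139), (172, 57, 55), (143, 18, 12), (76, 25, 21), (35, 27, 32), (26, 27, 28)]
178 [(18, 13, 8), (59, 17, 18), (113, 76, 72), (185, 176, 167), (171, 149, 141), (180, 57, 50), (162, 15, 9), (93, 18, 15), (38, 26, 23), (29, 28, 28)]
179 [(29, 23, 20), (67, 26, 25), (114, 75, 68), (187, 179, 168), (169, 145, 139), (174, 54, 46), (164, 26, 15), (102, 21, 20), (42, 22, 17), (28, 24, 26)]
180 [(52, 47, 49), (77, 33, 32), (116, 76, 71), (188, 181, 171), (170, 147, 138), (165, 54, 49), (152, 12, 10), (106, 18, 18), (63, 36, 35), (44, 40, 43)]
181 [(77, 72, 68), (98, 51, 50), (119, 79, 75)
[... 1461 characters left out ...]

190 [(225, 226, 219), (221, 224, 215), (201, 195, 186), (184, 179, 173), (174, 174, 167), (156, 135, 128), (165, 118, 111), (196, 169, 159), (219, 215, 204), (225, 228, 220)]
191 [(225, 227, 221), (225, 227, 219), (221, 224, 216), (210, 213, 205), (184, 187, 178), (183, 182, 173), (200, 193, 181), (217, 216, 204), (222, 223, 215), (223, 226, 218)]
192 [(227, 228, 221), (224, 226, 219), (223, 226, 219), (223, 226, 219), (216, 220, 211), (218, 221, 212), (221, 222, 215), (221, 224, 217), (219, 222, 214), (217, 220, 210)]
193 [(225, 227, 220), (223, 227, 219), (224, 226, 219), (225, 227, 221), (223, 226, 217), (224, 226, 220), (223, 225, 219), (223, 224, 218), (192, 196, 185), (179, 184, 174)]
```

Run:
```python
from h import *
c=ctrl.read_camera("top");A=np.array([.4927,.1165]);print(proj(c,np.array([*A,.072])))
P=[ray(c,u,v,.102)[:2] for u,v in((245.35,177),(245.4,182),(245.45,187))]
for p in P: d=p-A;print(p,np.degrees(np.arctan2(d[1],d[0]))%360,np.hypot(*d))
d=P[2]-P[0];print("line dir",np.degrees(np.arctan2(d[1],d[0]))%360)
```

```text
(np.float64(247.54776159239677), np.float64(165.36002486046786))
[0.45383188 0.11681105] 179.54149249294053 0.03886936048017532
[0.44013249 0.11624287] 180.28025926429333 0.05256814130060821
[0.4264791  0.11567659] 180.71239199939464 0.06622601906509566
line dir 182.37497368018214
```

The white middle of the tab puts the dial at about 181.5°, against a target of 187.2°. I'll go back and push it about 6° further.

Call:
{"fn": "step_arm", "kwargs": {
  "gripper": [1, 1, 1, 1, 1, 1, 1, 1, 1, 1, 1, 1, 1, 1, 1, 1, 1, 1, 1, 1],
  "linear": [
    [-0.005, -0.06, 0],
    [-0.01, -0.12, 0],
    [-0.015, -0.18, 0],
    [-0.02, -0.24, 0],
    [-0.025, -0.3, 0],
    [-0.0285, -0.355, 0],
    [-0.0285, -0.355, 0],
    [-0.0285, -0.355, 0.05],
    [-0.0285, -0.355, 0.09],
    [-0.0285, -0.355, 0.1],
    [-0.0285, -0.355, 0.1],
    [-0.03, -0.347, 0.1],
    [-0.031, -0.34, 0.1],
    [-0.0315, -0.335, 0.1],
    [-0.0318, -0.332, 0.1],
    [-0.0318, -0.3297, 0.1],
    [-0.0318, -0.3297, 0.1],
    [-0.0318, -0.3297, 0.1],
    [-0.0318, -0.34, 0.1],
    [-0.0318, -0.35, 0.09]
  ],
  "delta_rot": [
    [0, 0, -2],
    [0, 0, -4],
    [0, 0, -5.9],
    [0, 0, -5.9],
    [0, 0, -5.9],
    [0, 0, -5.9],
    [0, 0, -5.9],
    [0, 0, -5.9],
    [0, 0, -5.9],
    [0, 0, -5.9],
    [0, 0, -5.9],
    [0, 0, -5.9],
    [0, 0, -5.9],
    [0, 0, -5.9],
    [0, 0, -5.9],
    [0, 0, -5.9],
    [0, 0, -5.9],
    [0, 0, -5.9],
    [0, 0, -5.9],
    [0, 0, -5.9]
  ]
}}

```text
time: 9.5
eef_pos: [0.4353, 0.1437, 0.0916]
tcp_rot: [0.996, 0.093, -0.002, 0.0]
contact_force: [-0.3, -0.5, 0.2]
opening: -0.003
```

Call:
{"fn": "step_arm", "kwargs": {
  "gripper": [1, 1, 1, 1, 1, 1, 1, 1, 1, 1],
  "linear": [
    [0, -0.005, -0.05],
    [0, -0.005, -0.1],
    [0, 0.05, -0.1],
    [0, 0.11, -0.1],
    [0, 0.17, -0.1],
    [0, 0.23, -0.1],
    [0, 0.29, -0.1],
    [0, 0.35, -0.1],
    [0, 0.35, -0.1],
    [0, 0.35, -0.1]
  ],
  "delta_rot": [
    [0, 0, 0],
    [0, 0, 0],
    [0, 0, 0],
    [0, 0, 0],
    [0, 0, 0],
    [0, 0, 0],
    [0, 0, 0],
    [0, 0, 0],
    [0, 0, 0],
    [0, 0, 0]
  ]
}}

```text
time: 10.75
eef_pos: [0.5011, -0.2001, 0.1923]
tcp_rot: [0.996, 0.093, -0.0, -0.0]
contact_force: [0.9, 0.5, -0.3]
opening: 0.004
```

```bash
cat > w.py <<'E'
from h import *
c=ctrl.read_camera("top");f=c['frame'].astype(float);A=np.array([.4927,.1165])
P=[]
for v in range(176,182):
    g=f[v,240:256,1];k=int(g.argmax());w=np.clip(g[k-2:k+3]-60,0,None);u=240+k+(w@np.arange(-2,3))/w.sum()
    p=ray(c,u,v,.102)[:2];P.append(p);d=p-A;print(v,round(u,2),"phi",np.degrees(np.arctan2(d[1],d[0]))%360,np.hypot(*d))
d=P[-1]-P[0];print("line dir",np.degrees(np.arctan2(d[1],d[0]))%360)
for u,v,a in blob(c,(50,140,30),(90,255,255),(270,150,312,200)): print("btn",u,v,a,ray(c,u,v,.082))
E
python3 w.py; python3 m.py p4
```

```text
176 247.34 phi 187.83974734067894 0.036403976858608
177 247.4 phi 187.63176108190393 0.039154923460936686
178 247.52 phi 187.68884209834647 0.041925664419653064
179 247.58 phi 187.5241407032201 0.04467400898790767
180 247.73 phi 187.68121347560583 0.0474512203422771
[ 0.50107705 -0.19922074  0.19234254] [ 0.40720943  0.57602078 -0.14975195] 10.85
red 250.3 181.7 24 [0.4418 0.1037] phi 194.09712784293578 0.05247057000148714Traceback (most recent call last):
  File "w.py", line 5, in <module>
    g=f[v,240:256,1];k=int(g.argmax());w=np.clip(g[k-2:k+3]-60,0,None);u=240+k+(w@np.arange(-2,3))/w.sum()
                                                                                ~^~~~~~~~~~~~~~~~
ValueError: matmul: Input operand 1 has a mismatch in its core dimension 0, with gufunc signature (n?,k),(k,m?)->(n?,m?) (size 5 is different from 0)
```

View pics/p4.png

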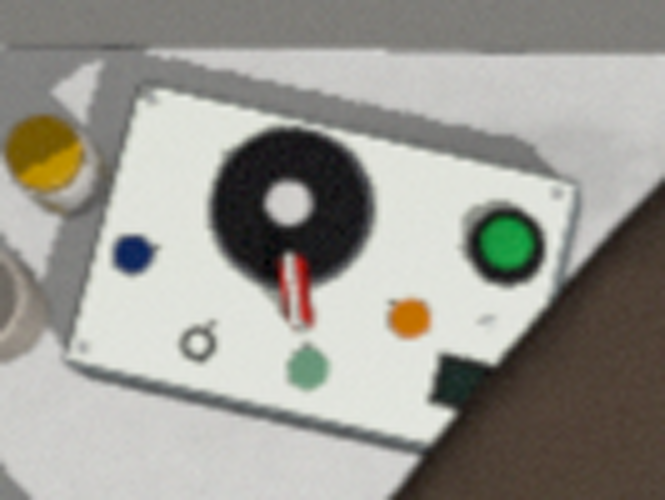

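The tab is now at about 187.6° against 187.2°, so it points squarely at the green disc. Next is the button.

Call:
{"fn": "step_arm", "kwargs": {
  "gripper": [1, 1, 1, 1, 1, 1, 1, 1],
  "linear": [
    [0.002, -0.06, 0],
    [0.004, -0.12, 0],
    [0.006, -0.18, 0],
    [0.006, -0.198, 0],
    [0.006, -0.198, 0.05],
    [0.006, -0.198, 0.09],
    [0.006, -0.198, 0.095],
    [0.006, -0.198, 0.095]
  ],
  "delta_rot": [
    [0, 0, 0],
    [0, 0, 0],
    [0, 0, 0],
    [0, 0, 0],
    [0, 0, 0],
    [0, 0, 0],
    [0, 0, 0],
    [0, 0, 0]
  ]
}}

```text
time: 11.85
eef_pos: [0.471, -0.0051, 0.0982]
tcp_rot: [0.996, 0.093, 0.0, 0.0]
contact_force: [-0.4, -1.3, 0.3]
opening: 0.002
```

Call:
{"fn": "step_arm", "kwargs": {
  "gripper": [1, 1, 1, 1, 1, 1, 1],
  "linear": [
    [0, 0, 0.01],
    [0, 0, 0.016],
    [0, 0, 0.019],
    [0, 0, 0.021],
    [0, 0, 0.023],
    [0, 0, 0.023],
    [0, 0, 0.023]
  ],
  "delta_rot": [
    [0, 0, 0],
    [0, 0, 0],
    [0, 0, 0],
    [0, 0, 0],
    [0, 0, 0],
    [0, 0, 0],
    [0, 0, 0]
  ]
}}

```text
time: 12.72
eef_pos: [0.4711, -0.0053, 0.076]
tcp_rot: [0.996, 0.093, 0.0, 0.0]
contact_force: [-3.4, -0.2, 10.1]
opening: 0.003
```

At 10 N and z = 0.076 the button is at its stop. Now I'll withdraw.

Call:
{"fn": "step_arm", "kwargs": {
  "gripper": [1, 1, 1, 1, 1, 1, 1, 1, 1],
  "linear": [
    [0, 0, -0.01],
    [0, 0, -0.05],
    [0, 0, -0.11],
    [0, 0.05, -0.115],
    [0, 0.11, -0.115],
    [0, 0.17, -0.115],
    [0, 0.2, -0.115],
    [0, 0.2, -0.115],
    [0, 0.2, -0.115]
  ],
  "delta_rot": [
    [0, 0, 0],
    [0, 0, 0],
    [0, 0, 0],
    [0, 0, 0],
    [0, 0, 0],
    [0, 0, 0],
    [0, 0, 0],
    [0, 0, 0],
    [0, 0, 0]
  ]
}}

```text
time: 13.85
eef_pos: [0.5069, -0.2007, 0.1887]
tcp_rot: [0.996, 0.093, -0.001, -0.001]
contact_force: [0.8, -0.3, 0.1]
opening: -0.0
```

```bash
sed -i 's/range(176,182)/range(176,180)/' w.py; python3 w.py; python3 m.py p5
```

```text
176 247.35 phi 187.8467028895867 0.036404536445690985
177 247.42 phi 187.72894834994543 0.03916314549332833
178 247.49 phi 187.56183636226754 0.04191424824922992
179 247.58 phi 187.5220972804494 0.04467381605133516
line dir 186.09346379181807
btn 290.7843137254902 173.02941176470588 102 [ 0.47023782 -0.00438603  0.082     ]
[ 0.50707437 -0.20021215  0.18899753] [-0.87786655  0.85644306  0.0885482 ] 13.95
red 250.4 181.6 25 [0.4422 0.1035] phi 194.39003171507088 0.05211608276072622
red 245.4 179.6 7 [0.4475 0.117 ] phi 179.35767140965248 0.04516142811198866
```

View pics/p5.png

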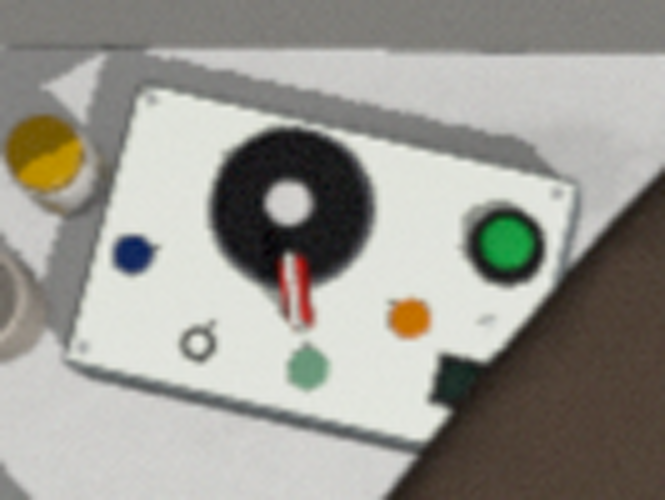

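The picture shows the tab at (295,290) still pointing at the green disc at (307,368). The button at (507,242) is back up and the arm is clear.

```bash
python3 -c "
from plant import ctrl
print(ctrl.sign_off())"
```

```text
the job is handed in; nothing more can be done
None
```

The dial is set to the pale green disc, the start button was pressed and came back up, and I have handed the job in. The smaller wooden frame, the non-orange one, held the pale green tile, and its disc sits at the +0.349 position.

- **Dial:** I pushed the tab round with the shut fingers on its left cheek only. The first push left it about 6° short, so I pushed once more. The last check put the tab at about 187.6° against a target of 187.2°, or under 1 mm at the pointer.
- **Disagreement:** The tab's own line direction read 186.1° over only a few pixels, still well inside the 7° limit. The red-cheek reading of 194° catches only one cheek, so I disregarded it.
- **Button:** I pressed it only after the dial was set, to z = 0.076 with 10 N, which is its bottom stop. The last picture shows it at its earlier position. I did not measure its height separately.
- **End state:** The arm is withdrawn and touching nothing, and the clock read about 14 s of the 48 s allowed. The jar looked unmoved in the last picture, with only the cup's edge in view. I did not re-measure the jar, cup or tiles, but the arm never came near them.

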